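Close the loose adhesive jar

TASK

The orange cap of one adhesive jar was left loose, about a turn short of closed. Screw it down clockwise, letting go and regripping as you need, until it is fully home, then let go; leave the white-capped jar closed.

Things in the scene. Friction and masses are not known exactly. Their poses are not given: they have to be found in the camera images.
- orange_cap (a joint): How loose the orange cap still is, in rad: 0 = fully home against a hard stop, growing counter-clockwise seen from above; it starts between 5.0 and 6.4. Clockwise from above tightens it, and the cap sinks 6 mm per full turn (0.95 mm per rad). It stays where it is left; turning it takes about 0.1 N m. A black tick on its top turns with it.
- orange_cap_top (a point): Centre of the top of the orange cap, on its upright screw axis. The ribbed cap is 48 mm wide and 24 mm high below this point; grip it across its sides from above at any yaw. Its amber jar is 46 mm wide, in an 76 mm square wooden block with its top 30 mm above the table, all fixed to the table. Cap top when home: 91 mm above the table; loose: 5 to 6 mm higher, white thread showing.
- white_cap (a joint): The same for the white cap of the other jar: 0 = fully home, which it is at the start; counter-clockwise from above would loosen it.
- white_cap_top (a point): Centre of the top face of the white cap, 91 mm above the table, on an otherwise identical amber jar and wooden block, at least 0.2 m from the first. Which jar stands on the left varies.
There are look-alikes about, which are no part of the job. What is shaped like the part that bears orange_cap but pink is not meant.

How it is judged:
At the end, for the whole second after the job is handed in: The orange cap is home: within 0.35 rad (20 degrees) of its stop and at rest; the white cap is still closed, within 0.3 rad of its stop (value of joint orange_cap below 0.35 rad and velocity of joint orange_cap between -0.05 and 0.05 rad/s and value of joint white_cap below 0.3 rad); the robot touches nothing.
It fails at once if the white cap is unscrewed by more than 0.3 rad (value of joint white_cap above 0.3 rad).
It also fails if it takes over 51 s, if anything falls off the work surface, if the arm or the gripper's body presses on something with over 40 N, if the wrist force passes 120 N, or if a joint passes its speed limit or range.

ROBOT

A 6-joint arm with a two-finger parallel gripper is mounted at the origin on a cart in front of the work surface, level with it; the furniture and walls round the work are solid. World frame = base frame: x ahead of the robot, y to its left, z up, the work surface at z = 0. Lengths are in m, angles in rad, forces in N, time in s.
With the tool pointing down it reaches from about 0.225 to 0.875 m from the base axis. Payload 3.4 kg.
Tool frame: the origin (TCP) lies midway between the tips of the shut fingers; the grasp point (between the pads) lies 19 mm behind it (manip.grip_point_offset is the distance from the TCP to the grasp point, in m); z points along the fingers, y is the line along which they close (so a half turn about z gives the same grasp; the last joint's range is limited). The gripper opens to 85 mm and grips with 20 to 120 N. Pads are 22 mm wide; open, the fingers measure 114 mm over their backs; the gripper's body (76 mm by 85 mm) begins 54 mm behind the grasp point. The pads swing forward as they close: fully open they stand 13 mm farther back than shut.
Start: joints at [-1.303, 0.276, 1.505, -0, 1.361, -0.121], TCP at [0.218, -0.532, 0.231] pointing down, gripper open.
Joint ranges: [-2.89, 2.89], [-0.75, 2.08], [0.22, 2.7], [-1.18, 4.32], [0.11, 2.71], [-2.7, 2.7]. Speed limits (rad/s): [2.57, 2.57, 3.14, 3.14, 3.14, 3.14].

INTERFACE

Orientations are given as a unit quaternion [w, x, y, z].
In Python, from rig import manip gives the robot as it stands.
- The arm moves only by the shell command python3 -m handwheel 'ROWS' [FORCE]. ROWS is JSON, a list of rows, each an object with "translation": the shift along the tool's x, y, z in m, a list of three; "angular": the turn, a rotation vector about the tool's x, y, z in degrees, a list of three; "hand": the closure, from 0 (fully open) to 1 (shut). A call has 1 to 10 rows; each row shifts and turns the commanded pose from where the row before left it, along the tool's axes as they then stand; what a row does not reach is not made up. A row lasts 1/12 s, in which the tool goes at most 41.7 mm and 7.16 degrees, less where a joint would pass 70% of its speed; a pose out of reach is approached as far as the arm can. A call with a gripper value outside its range is refused whole. The fingers move at their own pace and stop on an object; FORCE is the grip in N (left out, the last holds). Time passes only in rows, so rows that do not move let the fingers close. It gives the time, the measured TCP pose, the force, the opening and the grip force at its end, in the units of the state.
- manip.get_state(): the state, without advancing time (a new reading comes with each control period).
- manip.get_image(name): name is "side" or "top" or "wrist"; returns the picture (384x512x3 uint8, red, green, blue); there is no depth.
- manip.camera_info(name): a dict with "camera_matrix" (3x3 intrinsics, pixels), "eye" and "orientation" of the camera in the world; the wrist camera has in their place "tool_from_camera" (4x4, takes a point from camera to tool coordinates, whose origin is the TCP and whose axes are the flange's). Camera axes: x right, y down, z forward; pixel columns grow to the right and rows downward; lengths in m; the calibration is good to about 2 mm. A picture is of the moment at which its call begins: read the wrist's pose just before it. camera_info takes no time and is no camera call.
- manip.sign_off(): hands the job in; it is judged then, once.
The state is a dict: "clock": time; "qpos": joint angles; "qd": joint speeds; "effort": joint torques, N m; "position": TCP position; "ee_rot": TCP orientation; "contact_force": force on the tool from outside, world axes, zero at the start; "moment": the same for the moment, N m; "width": finger opening in m; "gripper_force": force on a finger pad.
Only numpy, scipy, OpenCV 4.12 (cv2) and the standard library are available. Lean on these libraries where they do the work, as an engineer would, in place of code of your own. Each camera call takes 0.05 s, during which the arm holds its last target. There are 200 camera calls.

## Working session

There is one attempt and no reset: what is moved stays moved. The work goes in short steps, Python scripts to look and compute and a shell command to move; the robot and the scene stay as the last step left them, time stands still between calls to the robot, and variables do not carry over. Pictures are saved under pics/ and viewed, at most 10 in all, crops included, and the job is handed in when it is done.

```bash
mkdir -p pics; python3 - <<'E'
from rig import manip
import cv2,numpy as np
s=manip.get_state();print(s)
for n in("top","side"):
    im=manip.get_image(n);cv2.imwrite(f"pics/{n}0.png",im[:,:,::-1]);print(n,manip.camera_info(n))
print(manip.camera_info("wrist"))
a=cv2.imread("pics/top0.png");b=cv2.imread("pics/side0.png")
cv2.imwrite("pics/both.png",cv2.resize(np.hstack([a,b]),(800,300)))
E
```

```text
{'clock': 0.0, 'qpos': array([-1.30298528e+00,  2.76604350e-01,  1.50614926e+00, -4.50129233e-06,
        1.36065022e+00, -1.20988467e-01]), 'qd': array([ 0.00063635, -0.00032337, -0.00067137, -0.00082017, -0.00064666,
        0.00161211]), 'effort': array([-8.91636846e-04, -4.16782594e+01, -2.45807648e+01, -1.30715262e-04,
        1.10842785e-02,  1.46020523e-05]), 'position': array([ 0.21783124, -0.53158147,  0.23042792]), 'ee_rot': array([-9.02987666e-04,  9.81163307e-01,  1.93178015e-01, -6.86154780e-05]), 'contact_force': array([ 0.5269261 , -0.1016842 ,  0.33395854]), 'moment': array([-0.01553268, -0.01715714,  0.02049807]), 'gripper_force': 0.0, 'width': 0.08552353125120675}
top {'camera_matrix': array([[435.88535636,   0.        , 256.56956029],
       [  0.        , 435.88535636, 196.82317009],
       [  0.        ,   0.        ,   1.        ]]), 'eye': array([ 0.5040285 , -0.11240133,  0.95171199]), 'orientation': array([-0.03657384,  0.70873122, -0.70371392,  0.03389898])}
side {'camera_matrix': array([[392.41161663,   0.        , 252.6332167 ],
       [  0.        , 392.41161663, 190.1447262 ],
       [  0.        ,   0.        ,   1.        ]]), 'eye': array([0.41055458, 0.52279332, 0.59280969]), 'orientation': array([ 0.06665415, -0.12315177,  0.88904053, -0.43588738])}
{'camera_matrix': array([[264.9893713 ,   0.        , 254.32359219],
       [  0.        , 264.9893713 , 189.70897651],
       [  0.        ,   0.        ,   1.        ]]), 'tool_from_camera': array([[-1.39553550e-03, -9.62509916e-01, -2.71242906e-01,
         6.96440677e-02],
       [ 9.99998607e-01, -1.09494822e-03, -1.25951693e-03,
         4.99920168e-04],
       [ 9.15300599e-04, -2.71244286e-01,  9.62510104e-01,
        -1.43160515e-01],
       [ 0.00000000e+00,  0.00000000e+00,  0.00000000e+00,
         1.00000000e+00]])}
```

View pics/top0.png

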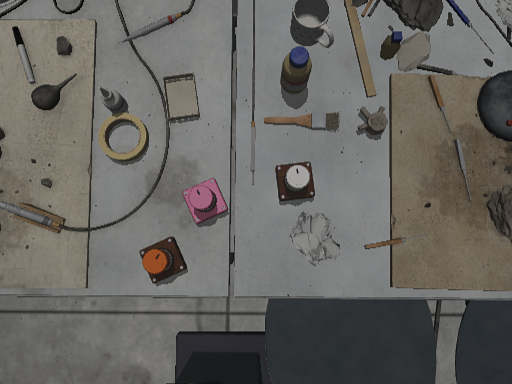

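View pics/side0.png

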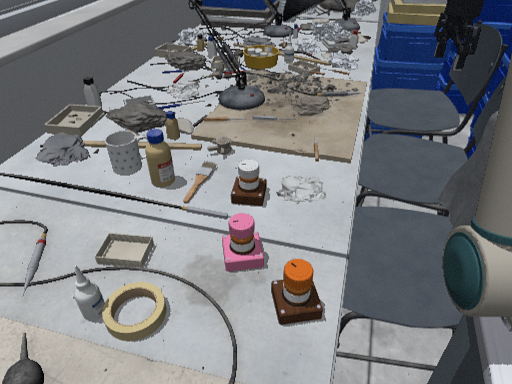

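Top view: orange cap at about (155,261), white (298,177), pink decoy (203,201). Side view: orange cap top at about (298,267), with white thread showing beneath.

```bash
cat > h.py <<'E'
from rig import manip
import cv2,numpy as np
from scipy.spatial.transform import Rotation as R
def rot(q): return R.from_quat(np.asarray(q)[[1,2,3,0]]).as_matrix()
def cam(n,s=None):
    c=manip.camera_info(n)
    if n=="wrist":
        s=s or manip.get_state(); T=c["tool_from_camera"]; Q=rot(s["ee_rot"])
        return c["camera_matrix"],Q@T[:3,:3],Q@T[:3,3]+s["position"]
    return c["camera_matrix"],rot(c["orientation"]),c["eye"]
def ray(c,uv,z):
    d=c[1]@np.linalg.solve(c[0],[uv[0],uv[1],1]); return c[2]+d*(z-c[2][2])/d[2]
def proj(c,p):
    q=c[0]@(c[1].T@(np.asarray(p)-c[2])); return q[:2]/q[2]
def orange(im):
    h=cv2.cvtColor(im,cv2.COLOR_BGR2HSV); m=cv2.inRange(h,(6,180,120),(18,255,255))
    cs,_=cv2.findContours(m,cv2.RETR_EXTERNAL,cv2.CHAIN_APPROX_NONE)
    return m,max(cs,key=cv2.contourArea)
def measure(c,k):
    # silhouette centroid ~ cap mid-height
    M=cv2.moments(cv2.convexHull(k)); uv=(M["m10"]/M["m00"],M["m01"]/M["m00"])
    return uv,ray(c,uv,.084)
E
python3 - <<'E'
from h import *
for n in("top","side"):
    m,k=orange(cv2.imread(f"pics/{n}0.png"));c=cam(n)
    print(n,cv2.boundingRect(k),cv2.contourArea(k),measure(c,k))
    print([ray(c,u,.091) for u in ((298,172),(203,198))] if n=="top" else "")
s=manip.get_state();print(rot(s["ee_rot"]).round(3))
E
```

```text
top (143, 249, 24, 25) 403.5 ((154.2458432304038, 260.8788598574822), array([0.46239624, 0.0921812 , 0.084     ]))
[array([ 0.64046612, -0.19112638,  0.091     ]), array([ 0.58703505, -0.00252137,  0.091     ])]
side (284, 259, 29, 23) 459.0 ((298.0656303972366, 270.09050086355785), array([0.46439612, 0.08177759, 0.084     ]))

[[ 0.925  0.379 -0.   ]
 [ 0.379 -0.925  0.002]
 [ 0.    -0.002 -1.   ]]
```

```bash
python3 -m handwheel '[{"translation":[0.0256,-0.0267,0],"angular":[0,0,0],"hand":0},{"translation":[0.0256,-0.0267,0],"angular":[0,0,0],"hand":0},{"translation":[0.0256,-0.0267,0],"angular":[0,0,0],"hand":0},{"translation":[0.0256,-0.0267,0],"angular":[0,0,0],"hand":0},{"translation":[0.0256,-0.0267,0],"angular":[0,0,0],"hand":0},{"translation":[0.0256,-0.0267,0],"angular":[0,0,0],"hand":0},{"translation":[0.0256,-0.0267,0],"angular":[0,0,0],"hand":0},{"translation":[0.0256,-0.0267,0],"angular":[0,0,0],"hand":0},{"translation":[0.0256,-0.0267,0],"angular":[0,0,0],"hand":0}]' 40
python3 -m handwheel '[{"translation":[0.0256,-0.0267,0],"angular":[0,0,0],"hand":0},{"translation":[0.0256,-0.0267,0],"angular":[0,0,0],"hand":0},{"translation":[0.0256,-0.0267,0],"angular":[0,0,0],"hand":0},{"translation":[0.0256,-0.0267,0],"angular":[0,0,0],"hand":0},{"translation":[0.0256,-0.0267,0],"angular":[0,0,0],"hand":0},{"translation":[0.0256,-0.0267,0],"angular":[0,0,0],"hand":0},{"translation":[0.0256,-0.0267,0],"angular":[0,0,0],"hand":0},{"translation":[0.0256,-0.0267,0],"angular":[0,0,0],"hand":0},{"translation":[0.0256,-0.0267,0],"angular":[0,0,0],"hand":0}]' 40
python3 -m handwheel '[{"translation":[0,0,0],"angular":[0,0,-7.1],"hand":0},{"translation":[0,0,0],"angular":[0,0,-7.1],"hand":0},{"translation":[0,0,0],"angular":[0,0,-7.1],"hand":0},{"translation":[0,0,0],"angular":[0,0,-7.1],"hand":0},{"translation":[0,0,0],"angular":[0,0,-7.1],"hand":0},{"translation":[0,0,0],"angular":[0,0,-7.1],"hand":0},{"translation":[0,0,0],"angular":[0,0,-7.1],"hand":0},{"translation":[0,0,0],"angular":[0,0,-7.1],"hand":0},{"translation":[0,0,0],"angular":[0,0,-7.1],"hand":0},{"translation":[0,0,0],"angular":[0,0,-7.1],"hand":0}]' 40
python3 -c "
from rig import manip;s=manip.get_state();print(s['clock'],s['qpos'],s['position'])"
```

```text
clock: 0.85
position: [0.3401, -0.2205, 0.2311]
ee_rot: [-0.0, 0.981, 0.193, -0.0]
contact_force: [0.9, -0.6, -0.1]
width: 0.0856
gripper_force: 0.0
clock: 1.6
position: [0.4622, 0.0892, 0.231]
ee_rot: [0.0, 0.981, 0.193, -0.0]
contact_force: [0.1, -0.7, 0.4]
width: 0.0858
gripper_force: 0.0
clock: 2.43
position: [0.4618, 0.0873, 0.2309]
ee_rot: [-0.0, 0.684, 0.729, -0.0]
contact_force: [0.7, -0.4, 0.8]
width: 0.0852
gripper_force: 0.0
2.4333 [ 3.86327357e-02  1.17563664e-01  1.71364199e+00 -9.71401846e-05
  1.31136626e+00 -2.46562793e-02] [0.46182743 0.08726811 0.2308668 ]
```

```bash
python3 -m handwheel '[{"translation":[0,0,0],"angular":[0,0,-7],"hand":0},{"translation":[0,0,0],"angular":[0,0,-7],"hand":0},{"translation":[0,0,0],"angular":[0,0,-7],"hand":0},{"translation":[0,0,0],"angular":[0,0,-7],"hand":0},{"translation":[0,0,0],"angular":[0,0,-7],"hand":0},{"translation":[0,0,0],"angular":[0,0,-7],"hand":0},{"translation":[0,0,0],"angular":[0,0,-7],"hand":0},{"translation":[0,0,0],"angular":[0,0,-7],"hand":0},{"translation":[0,0,0],"angular":[0,0,-7],"hand":0},{"translation":[0,0,0],"angular":[0,0,-7],"hand":0}]' 40 >/dev/null
python3 -m handwheel '[{"translation":[0,0,0],"angular":[0,0,-7],"hand":0},{"translation":[0,0,0],"angular":[0,0,-7],"hand":0},{"translation":[0,0,0],"angular":[0,0,-7],"hand":0},{"translation":[0,0,0],"angular":[0,0,-7],"hand":0},{"translation":[0,0,0],"angular":[0,0,-7],"hand":0},{"translation":[0,0,0],"angular":[0,0,-7],"hand":0},{"translation":[0,0,0],"angular":[0,0,-7],"hand":0},{"translation":[0,0,0],"angular":[0,0,-7],"hand":0},{"translation":[0,0,0],"angular":[0,0,-7],"hand":0},{"translation":[0,0,0],"angular":[0,0,-7],"hand":0}]' 40 
python3 -m handwheel '[{"translation":[0,0,0],"angular":[0,0,0],"hand":0}]'
python3 - <<'E'
from h import *
s=manip.get_state();im=manip.get_image("wrist")[:,:,::-1].copy();cv2.imwrite("pics/w1.png",im)
print(s['clock'],s['qpos'],s['position'])
c=cam("wrist",s);m,k=orange(im);print(cv2.boundingRect(k),measure(c,k))
# top-face circle centre: enclosing circle of the silhouette at z=.096
(u,v),r=cv2.minEnclosingCircle(k);p=ray(c,(u,v),.096);print(u,v,r,p,"tool offset",rot(s["ee_rot"]).T@(p-s["position"]))
E
```

```text
clock: 4.1
position: [0.4618, 0.0873, 0.2309]
ee_rot: [-0.0, -0.451, 0.892, 0.0]
contact_force: [-1.4, -0.5, -0.5]
width: 0.0853
gripper_force: 0.0
clock: 4.18
position: [0.4619, 0.0873, 0.2309]
ee_rot: [-0.0, -0.449, 0.893, 0.0]
contact_force: [0.6, -0.2, -1.1]
width: 0.0851
gripper_force: 0.0
4.1833 [ 3.86305085e-02  1.17557724e-01  1.71358486e+00 -8.19035633e-05
  1.31137147e+00 -2.46393464e+00] [0.46185529 0.08727352 0.2308919 ]
(232, 160, 46, 42) ((254.7588141025641, 180.5606684981685), array([0.4636978, 0.0894599, 0.084    ]))
254.5 181.0 22.69921875 [0.46249433 0.08731131 0.096     ] tool offset [-0.00049769 -0.00058054  0.13489125]
```

View pics/w1.png

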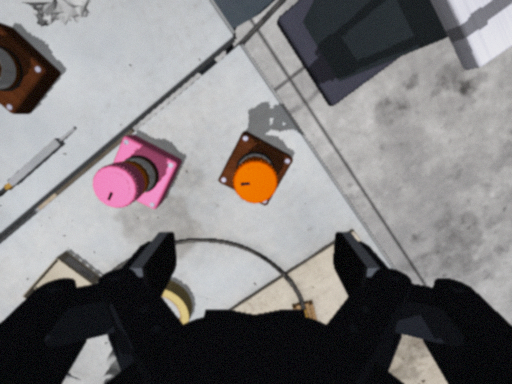

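Wrist view: orange cap centred at (254,181) with tick pointing left; matches the TCP axis within 1 mm (top camera agrees to 5 mm). Descend and grip.

```bash
python3 -m handwheel '[{"translation":[-0.0005,-0.0005,0.03],"angular":[0,0,-7],"hand":0},{"translation":[0,0,0.035],"angular":[0,0,0],"hand":0},{"translation":[0,0,0.035],"angular":[0,0,0],"hand":0},{"translation":[0,0,0.035],"angular":[0,0,0],"hand":0},{"translation":[0,0,0.03],"angular":[0,0,0],"hand":0},{"translation":[0,0,0],"angular":[0,0,0],"hand":0}]' 40
python3 -m handwheel '[{"translation":[0,0,0],"angular":[0,0,0],"hand":1},{"translation":[0,0,0],"angular":[0,0,0],"hand":1},{"translation":[0,0,0],"angular":[0,0,0],"hand":1},{"translation":[0,0,0],"angular":[0,0,0],"hand":1},{"translation":[0,0,0],"angular":[0,0,0],"hand":1},{"translation":[0,0,0],"angular":[0,0,0],"hand":1},{"translation":[0,0,0],"angular":[0,0,0],"hand":1},{"translation":[0,0,0],"angular":[0,0,0],"hand":1}]' 40
python3 - <<'E'
from h import *
s=manip.get_state();im=manip.get_image("wrist")[:,:,::-1].copy();cv2.imwrite("pics/w2.png",im)
print(s['qpos'],s['moment'])
E
```

```text
clock: 4.73
position: [0.458, 0.0871, 0.0614]
ee_rot: [-0.005, -0.501, 0.866, 0.003]
contact_force: [-0.2, -0.2, -0.1]
width: 0.0854
gripper_force: 0.0
clock: 5.4
position: [0.4621, 0.0887, 0.0686]
ee_rot: [0.001, -0.501, 0.865, 0.001]
contact_force: [-4.6, 3.3, 6.5]
width: 0.0466
gripper_force: 39.9
[ 0.03972715  0.27831246  1.96366287  0.00308442  0.89956751 -2.58319724] [ 0.7232407   0.88153916 -0.06412003]
```

View pics/w2.png

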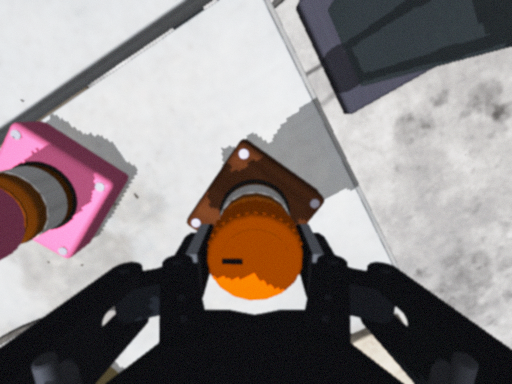

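Gripped across the cap, tick at (232,261) pointing left. Turn clockwise.

```bash
python3 -m handwheel '[{"translation":[0,0,0.00012],"angular":[0,0,7],"hand":1},{"translation":[0,0,0.00012],"angular":[0,0,7],"hand":1},{"translation":[0,0,0.00012],"angular":[0,0,7],"hand":1},{"translation":[0,0,0.00012],"angular":[0,0,7],"hand":1},{"translation":[0,0,0.00012],"angular":[0,0,7],"hand":1},{"translation":[0,0,0.00012],"angular":[0,0,7],"hand":1},{"translation":[0,0,0.00012],"angular":[0,0,7],"hand":1},{"translation":[0,0,0.00012],"angular":[0,0,7],"hand":1}]' 50
python3 - <<'E'
from h import *
s=manip.get_state();im=manip.get_image("wrist")[:,:,::-1].copy();cv2.imwrite("pics/w3.png",im)
print(s['qpos'],s['moment'])
E
```

```text
clock: 6.12
position: [0.4622, 0.0886, 0.0677]
ee_rot: [0.0, -0.034, 0.999, 0.001]
contact_force: [-4.3, 3.0, 7.8]
width: 0.0463
gripper_force: 50.0
[ 0.03969132  0.27948106  1.96478963  0.00266265  0.89688347 -1.60021251] [0.67323799 0.81489732 0.09622067]
```

View pics/w3.png

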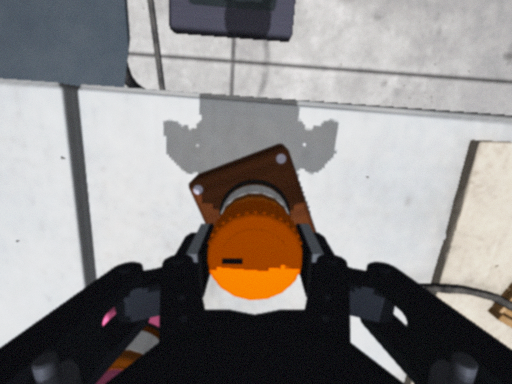

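The tick stayed at (232,261) between the fingers while the block turned in view, so the cap turns with the grip.

```bash
python3 -m handwheel '[{"translation":[0,0,0.00012],"angular":[0,0,7],"hand":1},{"translation":[0,0,0.00012],"angular":[0,0,7],"hand":1},{"translation":[0,0,0.00012],"angular":[0,0,7],"hand":1},{"translation":[0,0,0.00012],"angular":[0,0,7],"hand":1},{"translation":[0,0,0.00012],"angular":[0,0,7],"hand":1},{"translation":[0,0,0.00012],"angular":[0,0,7],"hand":1},{"translation":[0,0,0.00012],"angular":[0,0,7],"hand":1},{"translation":[0,0,0.00012],"angular":[0,0,7],"hand":1},{"translation":[0,0,0.00012],"angular":[0,0,7],"hand":1},{"translation":[0,0,0.00012],"angular":[0,0,7],"hand":1}]'
python3 -m handwheel '[{"translation":[0,0,0.00012],"angular":[0,0,7],"hand":1},{"translation":[0,0,0.00012],"angular":[0,0,7],"hand":1},{"translation":[0,0,0.00012],"angular":[0,0,7],"hand":1},{"translation":[0,0,0.00012],"angular":[0,0,7],"hand":1},{"translation":[0,0,0.00012],"angular":[0,0,7],"hand":1},{"translation":[0,0,0.00012],"angular":[0,0,7],"hand":1},{"translation":[0,0,0.00012],"angular":[0,0,7],"hand":1},{"translation":[0,0,0.00012],"angular":[0,0,7],"hand":1},{"translation":[0,0,0.00012],"angular":[0,0,7],"hand":1},{"translation":[0,0,0.00012],"angular":[0,0,7],"hand":1}]'
python3 -m handwheel '[{"translation":[0,0,0.00012],"angular":[0,0,7],"hand":1},{"translation":[0,0,0.00012],"angular":[0,0,7],"hand":1},{"translation":[0,0,0.00012],"angular":[0,0,7],"hand":1},{"translation":[0,0,0.00012],"angular":[0,0,7],"hand":1},{"translation":[0,0,0.00012],"angular":[0,0,7],"hand":1},{"translation":[0,0,0.00012],"angular":[0,0,7],"hand":1},{"translation":[0,0,0.00012],"angular":[0,0,7],"hand":1},{"translation":[0,0,0.00012],"angular":[0,0,7],"hand":1},{"translation":[0,0,0.00012],"angular":[0,0,7],"hand":1}]'
python3 - <<'E'
from h import *
s=manip.get_state();print(s['clock'],s['qpos'],s['moment'])
E
```

```text
clock: 7.0
position: [0.4621, 0.0884, 0.0665]
ee_rot: [-0.0, 0.546, 0.838, 0.001]
contact_force: [-5.1, 2.6, 7.8]
width: 0.0463
gripper_force: 50.1
clock: 7.83
position: [0.4619, 0.0884, 0.0653]
ee_rot: [-0.001, 0.928, 0.374, 0.0]
contact_force: [-6.5, 3.6, 8.1]
width: 0.0467
gripper_force: 50.2
clock: 8.58
position: [0.4618, 0.0885, 0.0643]
ee_rot: [-0.001, 0.986, -0.166, -0.0]
contact_force: [-6.2, 3.4, 9.1]
width: 0.0467
gripper_force: 50.3
8.5833 [0.03981629 0.28403015 1.96940084 0.00233996 0.88853312 1.94281127] [0.48756073 0.9810928  0.05642213]
```

```bash
python3 -m handwheel '[{"translation":[0,0,0.00012],"angular":[0,0,7],"hand":1},{"translation":[0,0,0.00012],"angular":[0,0,7],"hand":1},{"translation":[0,0,0.00012],"angular":[0,0,7],"hand":1},{"translation":[0,0,0.00012],"angular":[0,0,7],"hand":1},{"translation":[0,0,0.00012],"angular":[0,0,7],"hand":1},{"translation":[0,0,0],"angular":[0,0,0],"hand":1}]'
python3 -c "
from rig import manip;s=manip.get_state();print(s['qpos'],s['moment'])"
python3 -m handwheel '[{"translation":[0,0,0],"angular":[0,0,0],"hand":0},{"translation":[0,0,0],"angular":[0,0,0],"hand":0},{"translation":[0,0,0],"angular":[0,0,0],"hand":0},{"translation":[0,0,0],"angular":[0,0,0],"hand":0},{"translation":[0,0,0],"angular":[0,0,0],"hand":0},{"translation":[0,0,0],"angular":[0,0,0],"hand":0}]'
python3 -c "
from rig import manip;s=manip.get_state();print(s['qpos'],s['moment'])"
```

```text
clock: 9.08
position: [0.4619, 0.0886, 0.0637]
ee_rot: [-0.001, 0.891, -0.454, -0.001]
contact_force: [-4.6, 2.9, 8.2]
width: 0.0467
gripper_force: 50.3
[0.03978017 0.284858   1.97003911 0.00274114 0.8869564  2.55210595] [ 0.55428094  0.94844571 -0.11210099]
clock: 9.58
position: [0.4631, 0.0873, 0.0613]
ee_rot: [0.0, 0.892, -0.452, 0.0]
contact_force: [0.4, -0.2, -0.0]
width: 0.0851
gripper_force: 0.0
[ 3.85793081e-02  2.89259299e-01  1.97123413e+00 -2.58914788e-04
  8.80798457e-01  2.54732606e+00] [0.04988042 0.07113566 0.08459265]
```

```bash
python3 -m handwheel '[{"translation":[0,0,0],"angular":[0,0,-7],"hand":0},{"translation":[0,0,0],"angular":[0,0,-7],"hand":0},{"translation":[0,0,0],"angular":[0,0,-7],"hand":0},{"translation":[0,0,0],"angular":[0,0,-7],"hand":0},{"translation":[0,0,0],"angular":[0,0,-7],"hand":0},{"translation":[0,0,0],"angular":[0,0,-7],"hand":0},{"translation":[0,0,0],"angular":[0,0,-7],"hand":0},{"translation":[0,0,0],"angular":[0,0,-7],"hand":0},{"translation":[0,0,0],"angular":[0,0,-7],"hand":0},{"translation":[0,0,0],"angular":[0,0,-7],"hand":0}]'
python3 -m handwheel '[{"translation":[0,0,0],"angular":[0,0,-7],"hand":0},{"translation":[0,0,0],"angular":[0,0,-7],"hand":0},{"translation":[0,0,0],"angular":[0,0,-7],"hand":0},{"translation":[0,0,0],"angular":[0,0,-7],"hand":0},{"translation":[0,0,0],"angular":[0,0,-7],"hand":0},{"translation":[0,0,0],"angular":[0,0,-7],"hand":0},{"translation":[0,0,0],"angular":[0,0,-7],"hand":0},{"translation":[0,0,0],"angular":[0,0,-7],"hand":0},{"translation":[0,0,0],"angular":[0,0,-7],"hand":0},{"translation":[0,0,0],"angular":[0,0,-7],"hand":0}]' > /dev/null
python3 -m handwheel '[{"translation":[0,0,0],"angular":[0,0,0],"hand":1},{"translation":[0,0,0],"angular":[0,0,0],"hand":1},{"translation":[0,0,0],"angular":[0,0,0],"hand":1},{"translation":[0,0,0],"angular":[0,0,0],"hand":1},{"translation":[0,0,0],"angular":[0,0,0],"hand":1},{"translation":[0,0,0],"angular":[0,0,0],"hand":1},{"translation":[0,0,0],"angular":[0,0,0],"hand":1},{"translation":[0,0,0],"angular":[0,0,0],"hand":1}]' 40
python3 - <<'E'
from h import *
s=manip.get_state();im=manip.get_image("wrist")[:,:,::-1].copy();cv2.imwrite("pics/w4.png",im)
print(s['qpos'],s['moment'])
E
```

```text
clock: 10.42
position: [0.4629, 0.0873, 0.0611]
ee_rot: [0.0, 0.99, 0.144, -0.0]
contact_force: [-0.1, -0.0, 0.6]
width: 0.0852
gripper_force: 0.0
clock: 11.92
position: [0.4618, 0.0874, 0.0615]
ee_rot: [-0.001, 0.73, 0.683, -0.001]
contact_force: [-2.5, 1.2, 5.7]
width: 0.0466
gripper_force: 40.1
[3.89045151e-02 2.88372054e-01 1.97179895e+00 4.25747803e-05
 8.83467415e-01 1.05588786e-01] [ 0.03355548  0.50050084 -0.05150857]
```

View pics/w4.png

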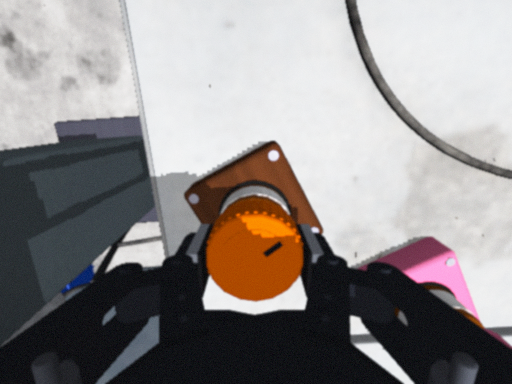

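Regripped; tick now at (273,249). Turn in small batches, watching the moment for the stop.

```bash
P='from rig import manip;s=manip.get_state();print("Q6,M",s["qpos"][5],s["moment"])'
python3 -m handwheel '[{"translation":[0,0,0.0001],"angular":[0,0,6],"hand":1},{"translation":[0,0,0.0001],"angular":[0,0,6],"hand":1}]' 40; python3 -c "$P"
python3 -m handwheel '[{"translation":[0,0,0.0001],"angular":[0,0,6],"hand":1},{"translation":[0,0,0.0001],"angular":[0,0,6],"hand":1}]'|tail -1; python3 -c "$P"
python3 -m handwheel '[{"translation":[0,0,0.0001],"angular":[0,0,6],"hand":1},{"translation":[0,0,0.0001],"angular":[0,0,6],"hand":1}]'|tail -1; python3 -c "$P"
```

```text
clock: 12.13
position: [0.4616, 0.0875, 0.0614]
ee_rot: [-0.001, 0.799, 0.601, -0.001]
contact_force: [-3.3, 2.0, 6.3]
width: 0.0469
gripper_force: 40.8
Q6,M 0.31931995927784945 [0.26502935 0.57372872 0.84394874]
gripper_force: 41.3
Q6,M 0.5262032546046669 [-0.95313091  1.14964648  1.21430753]
gripper_force: 46.2
Q6,M 0.73480655880093 [0.11379337 0.76421924 1.53126701]
```

```bash
python3 - <<'E'
from h import *
s=manip.get_state();im=manip.get_image("wrist")[:,:,::-1].copy();cv2.imwrite("pics/w5.png",im)
print(s['qpos'][5],s['moment'],s['contact_force'],s['clock'])
E
```

```text
0.73480655880093 [0.11379337 0.76421924 1.53126701] [-4.27012481  0.78861881  6.26751972] 12.4667
```

View pics/w5.png

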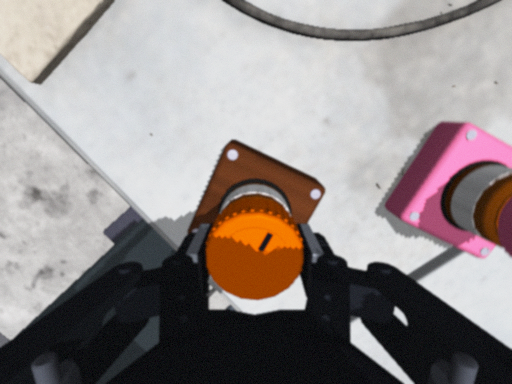

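The tick slipped about 30° in the grip over a 36° turn, while the moment went from 0.1 to 1.5 N m: the cap is on its stop. Release and back off.

```bash
python3 -m handwheel '[{"translation":[0,0,0],"angular":[0,0,0],"hand":0},{"translation":[0,0,0],"angular":[0,0,0],"hand":0},{"translation":[0,0,0],"angular":[0,0,0],"hand":0},{"translation":[0,0,0],"angular":[0,0,0],"hand":0},{"translation":[0,0,0],"angular":[0,0,0],"hand":0},{"translation":[0,0,0],"angular":[0,0,0],"hand":0}]'
python3 -m handwheel '[{"translation":[0,0,-0.02],"angular":[0,0,0],"hand":0},{"translation":[0,0,-0.035],"angular":[0,0,0],"hand":0},{"translation":[0,0,-0.035],"angular":[0,0,0],"hand":0},{"translation":[0,0,-0.035],"angular":[0,0,0],"hand":0},{"translation":[0,0,-0.02],"angular":[0,0,0],"hand":0},{"translation":[0,0,0],"angular":[0,0,0],"hand":0},{"translation":[0,0,0],"angular":[0,0,0],"hand":0}]'
python3 - <<'E'
from h import *
a=cv2.imread("pics/side0.png");b=manip.get_image("side")[:,:,::-1].copy()
print([cv2.boundingRect(orange(i)[1]) for i in(a,b)])
cv2.imwrite("pics/cmp.png",cv2.resize(np.hstack([i[240:340,250:350] for i in(a,b)]),None,fx=4,fy=4))
E
```

```text
clock: 13.02
position: [0.4631, 0.0874, 0.0606]
ee_rot: [0.0, 0.905, 0.425, 0.0]
contact_force: [0.0, -0.3, 0.3]
width: 0.0853
gripper_force: 0.0
clock: 13.6
position: [0.4635, 0.0874, 0.2067]
ee_rot: [0.001, 0.905, 0.425, 0.001]
contact_force: [-0.3, -0.5, -1.3]
width: 0.0853
gripper_force: 0.0
[(284, 259, 29, 23), (284, 261, 29, 24)]
```

View pics/cmp.png

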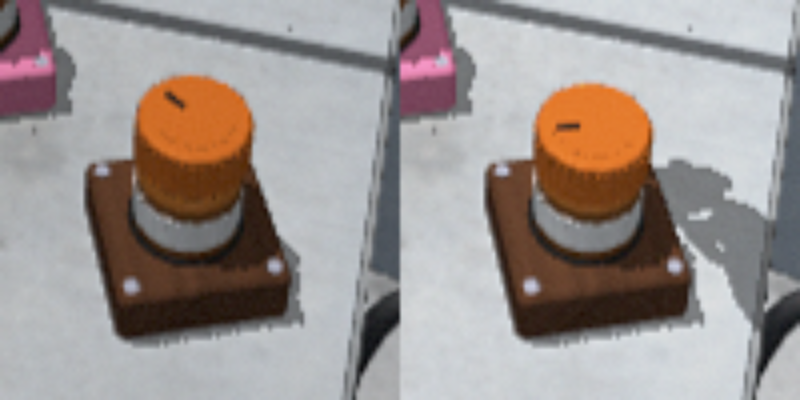

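Side view before/after: the cap sank about 2 px (roughly 4–5 mm). The tick's net change matches about 310° clockwise, in range for fully home.

```bash
python3 -c "
from rig import manip;print(manip.sign_off())"
```

```text
the job is handed in; nothing more can be done
None
```

The orange cap is screwed down to its stop (turning moment rose from about 0.1 to 1.5 N m) and released, the white cap was never touched, and the job was handed in at about 13.7 s; no verdict was returned.

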